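# Lay out mixer gears by size

## Robot

A 6-joint arm with a two-finger parallel gripper is mounted at the origin on the work surface. World frame = base frame: x ahead of the robot, y to its left, z up, the work surface at z = 0. Lengths are in m, angles in rad, forces in N, time in s.
With the tool pointing down it reaches from about 0.425 to 0.95 m from the base axis. Payload 3.5 kg.
Tool frame: the origin (TCP) lies midway between the tips of the shut fingers; the grasp point (between the pads) lies 19 mm behind it; z points along the fingers, y is the line along which they close (so a half turn about z gives the same grasp; the last joint's range is limited). The gripper opens to 85 mm and grips with 20 to 120 N. Pads are 22 mm wide; open, the fingers measure 114 mm over their backs; the gripper's body (76 mm by 85 mm) begins 54 mm behind the grasp point. The pads swing forward as they close: fully open they stand 13 mm farther back than shut.
Start: joints at [-1.375, 0.286, 1.577, -0, 1.279, -0.15], TCP at [0.229, -0.635, 0.231] pointing down, gripper open.
Joint ranges: [-2.77, 2.77], [-0.9, 2.22], [0.21, 2.48], [-1.53, 4.67], [0.24, 2.81], [-2.84, 2.84]. Speed limits (rad/s): [2.79, 2.79, 3.14, 3.14, 3.14, 3.14].

## Interface

Orientations are given as a unit quaternion [x, y, z, w].
In Python, from plant import get_state, read_camera, ctrl gives the robot as it stands.
- The arm moves only by the shell command python3 -m crank 'ROWS' [FORCE]. ROWS is JSON, a list of rows, each a list of 3 entries, a list of its own where there are three numbers: the shift along the tool's x, y, z in mm, then the turn about the tool's z in degrees, then the closure in counts, from 0 (fully open) to 255 (shut). In form: [[[tx, ty, tz], yaw, claw], ...]. A call has 1 to 10 rows; each row is the pose to reach, as a shift and turn from the pose commanded when the call began, along the tool's axes at that moment; what a row does not reach only later rows make up. A row lasts 1/10 s, in which the tool goes at most 50 mm and 8.59 degrees, less where a joint would pass 70% of its speed; a pose out of reach is approached as far as the arm can. A call with a gripper value outside its range is refused whole. The fingers move at their own pace and stop on an object; FORCE is the grip in N (left out, the last holds). Time passes only in rows, so rows that repeat a pose let the fingers close. It gives the time, the measured TCP pose, the force, the opening and the grip force at its end, in the units of the state.
- get_state(): the state, without advancing time (a new reading comes with each control period).
- read_camera(name): name is "side" or "top" or "wrist"; returns a dict with "frame" (420x560x3 uint8, blue, green, red), "range_z" (420x560 float32, m along the optical axis (not along the pixel's ray), 0 where there is no reading), "vfov" (degrees; the focal length in pixels is half the picture's height over the tangent of half this angle, whatever the lens; pixels are square), "cx", "cy" (the principal point, pixels), "k1" (the pictures are not rectified: a ray, as slopes to the right and down, at radius r is drawn at 1 + k1 r^2 times it, then the intrinsics apply), "origin" and "orientation" of the camera in the world. Camera axes: x right, y down, z forward; pixel columns grow to the right and rows downward; lengths in m; the calibration is good to about 2 mm. A picture is of the moment at which its call begins.
- ctrl.sign_off(): hands the job in; it is judged then, once.
The state is a dict: "time": time; "qpos": joint angles; "dq": joint speeds; "joint_efforts": joint torques, N m; "eef_pos": TCP position; "tcp_rot": TCP orientation; "contact_force": force on the tool from outside, world axes, zero at the start; "wrist_torque": the same for the moment, N m; "opening": opening from 0.0 (shut) to 1.0 (fully open); "finger_force": force on a finger pad.
Only numpy, scipy, OpenCV 4.12 (cv2) and the standard library are available. Lean on these libraries where they do the work, as an engineer would, in place of code of your own. Each camera call takes 0.05 s, during which the arm holds its last target. There are 200 camera calls.

## Task

I am putting a hand mixer's gearbox back together: lay the four gears out on the board in order of size, one centred on each cork pad, flat with the hub up, the smallest on the pad next to the motor and the largest on the pad next to the gearbox housing. Leave the motor and the housing where they are.

Things in the scene. Friction and masses are not known exactly. Their poses are not given: they have to be found in the camera images.
- gear_36: The smallest of four loose ivory plastic gears: toothed disc 36 mm across and 12 mm thick, lying flat, with a plain round hub standing up from its centre, 22 mm in diameter, from 12 to 36 mm above the gear's underside (all four hubs are alike). Origin: centre of the underside; z up along the hub.
- gear_50: The second smallest of four loose ivory plastic gears: toothed disc 50 mm across and 12 mm thick, lying flat, with a plain round hub standing up from its centre, 22 mm in diameter, from 12 to 36 mm above the gear's underside (all four hubs are alike). Origin: centre of the underside; z up along the hub.
- gear_64: The second largest of four loose ivory plastic gears: toothed disc 64 mm across and 12 mm thick, lying flat, with a plain round hub standing up from its centre, 22 mm in diameter, from 12 to 36 mm above the gear's underside (all four hubs are alike). Origin: centre of the underside; z up along the hub.
- gear_78: The largest of four loose ivory plastic gears: toothed disc 78 mm across and 12 mm thick, lying flat, with a plain round hub standing up from its centre, 22 mm in diameter, from 12 to 36 mm above the gear's underside (all four hubs are alike). Origin: centre of the underside; z up along the hub.
- pad_a: Fixed round dark brown cork pad, 44 mm across and 3 mm thick, one end pad of the row. The four pads a, b, c, d stand in a straight row at 85 mm spacing on a fixed light wooden board (110 x 345 mm, 12 mm thick, on the table). Origin: centre of the pad's underside, on the board's top; the pad's top is 3 mm above it. x axis across the row, y axis along the row from pad_d towards pad_a.
- pad_b: Fixed round dark brown cork pad, 44 mm across and 3 mm thick, next to pad_a. The four pads a, b, c, d stand in a straight row at 85 mm spacing on a fixed light wooden board (110 x 345 mm, 12 mm thick, on the table). Origin: centre of the pad's underside, on the board's top; the pad's top is 3 mm above it. x axis across the row, y axis along the row from pad_d towards pad_a.
- pad_c: Fixed round dark brown cork pad, 44 mm across and 3 mm thick, between pad_b and pad_d. The four pads a, b, c, d stand in a straight row at 85 mm spacing on a fixed light wooden board (110 x 345 mm, 12 mm thick, on the table). Origin: centre of the pad's underside, on the board's top; the pad's top is 3 mm above it. x axis across the row, y axis along the row from pad_d towards pad_a.
- pad_d: Fixed round dark brown cork pad, 44 mm across and 3 mm thick, the other end pad of the row. The four pads a, b, c, d stand in a straight row at 85 mm spacing on a fixed light wooden board (110 x 345 mm, 12 mm thick, on the table). Origin: centre of the pad's underside, on the board's top; the pad's top is 3 mm above it. x axis across the row, y axis along the row from pad_d towards pad_a.
- motor: Electric motor, loose bystander standing upright on the table about 108 mm beyond one end pad of the row (either pad_a or pad_d): black-sleeved steel can 47 mm across and 46 mm high, brass boss and thin shaft up to 62 mm. Origin: centre of the underside. It marks the end where the smallest gear belongs.
- housing: Aluminium gearbox housing, loose bystander standing on the table beyond the other end of the row: flange 60 x 50 mm with a round 46 mm boss, 32 mm high. Origin: centre of the underside.
Not all that is in view belongs to the job. Leave any green or red look-alike of the gear_64 alone.

How it is judged:
At the end, for the whole second after the job is handed in: Counting from the pad next to the motor, the 36, 50, 64 and 78 mm gears stand one on each pad, each within 12 mm of its pad's centre, resting on it (underside less than 8 mm above the pad's underside), hub up and level within 0.12 rad, at rest (((horizontal distance between motor and pad_a below 0.16 m and horizontal distance between gear_36 and pad_a below 0.012 m and z of gear_36 in the frame of pad_a below 0.008 m and angle between each of gear_36, gear_50, gear_64, gear_78's own z axis and vertical below 0.12 rad and horizontal distance between gear_50 and pad_b below 0.012 m and z of gear_50 in the frame of pad_b below 0.008 m and horizontal distance between gear_64 and pad_c below 0.012 m and z of gear_64 in the frame of pad_c below 0.008 m and horizontal distance between gear_78 and pad_d below 0.012 m and z of gear_78 in the frame of pad_d below 0.008 m) or (horizontal distance between motor and pad_d below 0.16 m and horizontal distance between gear_36 and pad_d below 0.012 m and z of gear_36 in the frame of pad_d below 0.008 m and angle between each of gear_36, gear_50, gear_64, gear_78's own z axis and vertical below 0.12 rad and horizontal distance between gear_50 and pad_c below 0.012 m and z of gear_50 in the frame of pad_c below 0.008 m and horizontal distance between gear_64 and pad_b below 0.012 m and z of gear_64 in the frame of pad_b below 0.008 m and horizontal distance between gear_78 and pad_a below 0.012 m and z of gear_78 in the frame of pad_a below 0.008 m)) and linear speed of each of gear_36, gear_50, gear_64, gear_78 below 0.02 m/s); the robot touches nothing.
It fails at once if the motor is moved more than 30 mm (distance of motor from where it was at the start of the episode above 0.03 m).
It fails at once if the housing is moved more than 30 mm (distance of housing from where it was at the start of the episode above 0.03 m).
It also fails if it takes over 80 s, if anything falls off the work surface, if the arm or the gripper's body presses on something with over 40 N, if the wrist force passes 120 N, or if a joint passes its speed limit or range.

## Working session

There is one attempt and no reset: what is moved stays moved. The work goes in short steps, Python scripts to look and compute and a shell command to move; the robot and the scene stay as the last step left them, time stands still between calls to the robot, and variables do not carry over. Pictures are saved under pics/ and viewed, at most 14 in all, crops included, and the job is handed in when it is done.

```bash
mkdir -p pics; ls
cat > h.py <<'E'
import numpy as np, cv2
from scipy.spatial.transform import Rotation as R
from plant import get_state, read_camera, ctrl
def ray(c,u,v):
    f=210/np.tan(np.radians(c["vfov"])/2)
    d=np.array([(u-c["cx"])/f,(v-c["cy"])/f]); s=d.copy()
    for _ in range(20): s=d/(1+c["k1"]*(s@s))
    return R.from_quat(c["orientation"]).apply([s[0],s[1],1])
def atz(c,u,v,z):
    r=ray(c,u,v); o=np.array(c["origin"]); return o+r*(z-o[2])/r[2]
def atd(c,u,v):
    return np.array(c["origin"])+ray(c,u,v)*c["range_z"][int(v),int(u)]
E
python3 - <<'E'
from h import *
import pickle
for n in ["top","side"]:
    c=read_camera(n); cv2.imwrite(f"pics/{n}0.png",c["frame"]); pickle.dump(c,open(n+".pkl","wb")); print(n,c["origin"],c["orientation"],c["vfov"],c["k1"])
print(get_state())
E
```

```text
pics
top [0.36701152 0.02516702 1.0735673 ] [-0.702945    0.7092186  -0.02961808  0.04472211] 46.855477842115675 -0.05111185094874829
side [ 0.45530898 -0.79250604  0.53792295] [ 0.87409377 -0.01909254  0.00419513 -0.48536374] 49.75928845494305 -0.06219305980549135
{'time': 0.1, 'qpos': array([-1.37498202e+00,  2.87117484e-01,  1.57801545e+00,  5.92258915e-06,
        1.27860252e+00, -1.49995300e-01]), 'dq': array([-0.00090615, -0.00319146, -0.00274231,  0.00071397,  0.00168795,
        0.0002438 ]), 'joint_efforts': array([ 7.70017014e-04, -4.07296014e+01, -2.93701547e+01, -1.16918695e-04,
        3.38519749e-03,  1.05675716e-05]), 'eef_pos': array([ 0.22871356, -0.63444666,  0.23006676]), 'tcp_rot': array([ 9.85088750e-01,  1.72043619e-01, -2.17089215e-05, -1.07118143e-03]), 'contact_force': array([-0.620941  , -0.21149111, -0.37946373]), 'wrist_torque': array([ 0.03113701, -0.0085239 , -0.02468762]), 'finger_force': 0.0, 'opening': 1.0031496359571972}
```

View pics/top0.png

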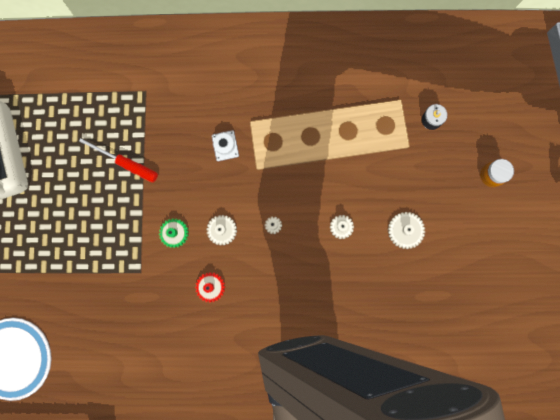

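View pics/side0.png

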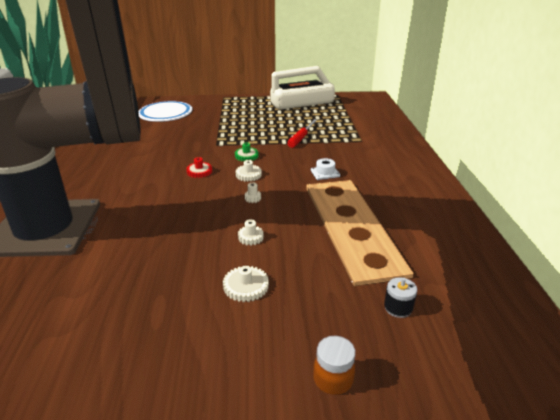

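The top view shows ivory gears at (221,230) ≈64, (273,225) ≈36, (342,227) ≈50 and (407,230) ≈78. The look-alikes are green at (173,233) and red at (210,288). The motor is at (435,116), beside pad (385,125), and the housing is at (224,145). I'll check these in one close crop.

Run:
```python
from h import *
import pickle
c=pickle.load(open("top.pkl","rb"))
cv2.imwrite("pics/crop.png",cv2.resize(c["frame"][95:255,190:450],None,fx=3,fy=3,interpolation=cv2.INTER_CUBIC))
for n,u,v,z in [("g64",221,229,.036),("g36",273,225,.036),("g50",342,227,.036),("g78",408,230,.036),("p1",273,142,.015),("p2",310.5,136.5,.015),("p3",348,131,.015),("p4",385.5,125.5,.015),("motor",437,114,.05),("hous",224,143,.03)]:
    print(n,atz(c,u,v,z).round(4),atd(c,u,v).round(4))
```

```text
g64 [0.4329 0.207  0.036 ] [0.4331 0.2075 0.0331]
g36 [0.4405 0.0948 0.036 ] [0.4405 0.0948 0.0366]
g50 [ 0.4349 -0.0531  0.036 ] [ 0.4347 -0.0529  0.0378]
g78 [ 0.427 -0.194  0.036] [ 0.4271 -0.1942  0.0352]
p1 [0.6277 0.0957 0.015 ] [0.6284 0.0959 0.0122]
p2 [0.6392 0.0119 0.015 ] [0.6395 0.0119 0.0139]
p3 [ 0.6507 -0.072   0.015 ] [ 0.6508 -0.072   0.0145]
p4 [ 0.6624 -0.156   0.015 ] [ 0.6627 -0.1562  0.014 ]
motor [ 0.6772 -0.2626  0.05  ] [ 0.6759 -0.2614  0.0542]
hous [0.6233 0.2031 0.03  ] [0.6233 0.2031 0.0302]
```

View pics/crop.png

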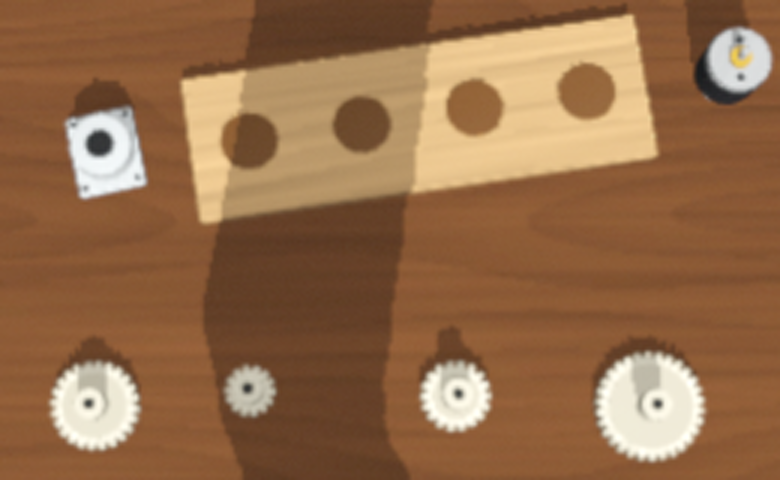

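The crop confirms the sizes. Hub bores, in crop pixels, are 64 at (89,403), 36 at (248,388), 50 at (458,394) and 78 at (657,404). The pads are at (250,141), (361,124), (474,107) and (586,91), with the motor at the right end. I start with the 78, which goes on the leftmost pad.

```bash
cat >> h.py <<'E'
import pickle
def plan():
    c=pickle.load(open("top.pkl","rb")); s=get_state(); o={}
    P=lambda a,b,z: atz(c,190+(a+.5)/3-.5,95+(b+.5)/3-.5,z)[:2]
    T=dict(g64=P(89,403,.036),g36=P(248,388,.036),g50=P(458,394,.036),g78=P(657,404,.036),p1=P(250,141,.015),p2=P(361,124,.015),p3=P(474,107,.015),p4=P(586,91,.015))
    r=R.from_quat(s["tcp_rot"])
    print("tcp",s["eef_pos"].round(4),"F",s["contact_force"].round(1),"open",round(s["opening"],3),"t",s["time"],"q",s["qpos"].round(2))
    for k,p in T.items():
        print(k,p.round(4),"shift at z=.12:",(1e3*r.inv().apply([p[0]-s["eef_pos"][0],p[1]-s["eef_pos"][1],.12-s["eef_pos"][2]])).round(1))
E
python3 -c "from h import *; plan()"
```

```text
tcp [ 0.2287 -0.6344  0.2301] F [-0.6 -0.2 -0.4] open 1.003 t 0.1 q [-1.37  0.29  1.58  0.    1.28 -0.15]
g64 [0.4329 0.2106] shift at z=.12: [ 478.5 -725.6  111.8]
g36 [0.4427 0.0962] shift at z=.12: [ 448.9 -614.7  111.5]
g50 [ 0.437  -0.0538] shift at z=.12: [ 392.7 -475.4  111.2]
g78 [ 0.4285 -0.1955] shift at z=.12: [ 336.7 -345.   110.9]
p1 [0.6285 0.0957] shift at z=.12: [ 623.6 -551.2  111.4]
p2 [0.6403 0.013 ] shift at z=.12: [ 606.7 -469.3  111.3]
p3 [ 0.6522 -0.0713] shift at z=.12: [ 589.3 -386.   111.1]
p4 [ 0.6635 -0.155 ] shift at z=.12: [ 571.6 -303.5  110.9]
```

```bash
python3 -m crank '[[[337,-345,110],0,90],[[337,-345,110],0,90],[[337,-345,110],0,90],[[337,-345,110],0,90],[[337,-345,110],0,90],[[337,-345,110],0,90],[[337,-345,110],0,90],[[337,-345,110],0,90],[[337,-345,110],0,90],[[337,-345,110],0,90]]' 60; python3 -m crank '[[[0,0,0],0,90],[[0,0,0],0,90],[[0,0,0],0,90]]'
python3 - <<'E'
from h import *
plan(); c=read_camera("wrist"); cv2.imwrite("pics/w1.png",c["frame"]); pickle.dump(c,open("w1.pkl","wb"))
E
```

```text
time: 1.1
eef_pos: [0.429, -0.1938, 0.1205]
tcp_rot: [0.985, 0.172, -0.0, -0.0]
contact_force: [0.5, 0.6, -0.1]
opening: 0.649
finger_force: 0.0
time: 1.4
eef_pos: [0.4289, -0.197, 0.1216]
tcp_rot: [0.985, 0.172, 0.0, 0.0]
contact_force: [0.9, -0.3, 0.5]
opening: 0.647
finger_force: 0.0
tcp [ 0.4289 -0.197   0.1216] F [ 0.9 -0.3  0.5] open 0.647 t 1.4 q [-0.65 -0.04  2.15 -0.    1.03  0.58]
g64 [0.4329 0.2106] shift at z=.12: [ 141.7 -382.3    1.3]
g36 [0.4427 0.0962] shift at z=.12: [ 112.2 -271.3    1.4]
g50 [ 0.437  -0.0538] shift at z=.12: [  56.  -132.1    1.5]
g78 [ 0.4285 -0.1955] shift at z=.12: [ 0.1 -1.6  1.6]
p1 [0.6285 0.0957] shift at z=.12: [ 286.8 -208.     1.5]
p2 [0.6403 0.013 ] shift at z=.12: [ 270.  -126.1    1.6]
p3 [ 0.6522 -0.0713] shift at z=.12: [252.7 -42.8   1.6]
p4 [ 0.6635 -0.155 ] shift at z=.12: [235.   39.8   1.7]
```

View pics/w1.png

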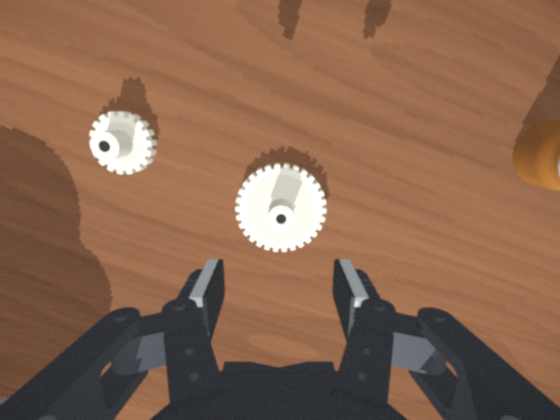

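The wrist view shows the 78 gear's bore at (281,218) and the 50's at (104,146), with the fingers centred on about column 279. I'll convert both to positions.

Run:
```python
from h import *
c=pickle.load(open("w1.pkl","rb"))
print(atz(c,281,218.5,.036),atz(c,281,207,.012), atz(c,104,146,.036))
```

```text
[ 0.43043797 -0.19898492  0.036     ] [ 0.43287777 -0.19834874  0.012     ] [ 0.43907632 -0.05688117  0.036     ]
```

```bash
python3 -m crank '[[[1,0,30],0,90],[[1,0,60],0,90],[[1,0,85],0,90],[[1,0,105],0,90],[[1,0,105],0,90],[[1,0,105],0,255],[[1,0,105],0,255],[[1,0,105],0,255],[[1,0,105],0,255],[[1,0,105],0,255]]' 60; python3 -m crank '[[[0,0,0],0,255],[[0,0,-5],0,255],[[0,0,-25],0,255],[[0,0,-55],0,255],[[0,0,-85],0,255],[[0,0,-105],0,255],[[0,0,-105],0,255],[[0,0,-105],0,255]]'
python3 -c "from h import *; plan()"|grep -e tcp -e p1
```

```text
time: 2.45
eef_pos: [0.4311, -0.1972, 0.0182]
tcp_rot: [0.985, 0.172, 0.001, 0.002]
contact_force: [-1.9, -1.6, 5.7]
opening: 0.236
finger_force: 59.1
time: 3.25
eef_pos: [0.4296, -0.1955, 0.121]
tcp_rot: [0.985, 0.172, 0.0, -0.0]
contact_force: [0.2, 1.3, -0.8]
opening: 0.229
finger_force: 58.7
tcp [ 0.4296 -0.1955  0.121 ] F [ 0.2  1.3 -0.8] open 0.229 t 3.25 q [-0.64 -0.04  2.15  0.    1.03  0.58]
p1 [0.6285 0.0957] shift at z=.12: [ 285.8 -206.5    1.1]
```

```bash
python3 -m crank '[[[35,-25,0],0,255],[[70,-50,0],0,255],[[105,-75,0],0,255],[[140,-100,0],0,255],[[175,-125,0],0,255],[[210,-150,0],0,255],[[245,-175,0],0,255],[[275,-198,0],0,255],[[286,-206,0],0,255],[[286,-206,0],0,255]]'; python3 -m crank '[[[0,0,0],0,255],[[0,0,0],0,255],[[0,0,30],0,255],[[0,0,50],0,255],[[0,0,65],0,255],[[0,0,75],0,255],[[0,0,75],0,255],[[0,0,75],0,255]]'
python3 - <<'E'
from h import *
plan(); c=read_camera("wrist"); cv2.imwrite("pics/w2.png",c["frame"]); pickle.dump(c,open("w2.pkl","wb"))
E
```

```text
time: 4.25
eef_pos: [0.6283, 0.0963, 0.1189]
tcp_rot: [0.985, 0.173, -0.002, -0.0]
contact_force: [-0.3, -0.6, -0.7]
opening: 0.228
finger_force: 58.8
time: 5.05
eef_pos: [0.6296, 0.0946, 0.047]
tcp_rot: [0.985, 0.172, 0.001, 0.0]
contact_force: [-0.0, 0.2, -0.2]
opening: 0.229
finger_force: 58.8
tcp [0.6296 0.0946 0.047 ] F [-0.   0.2 -0.2] open 0.229 t 5.05 q [-0.01  0.41  1.79  0.    0.95  1.22]
g64 [0.4329 0.2106] shift at z=.12: [-145.7 -175.7  -73.2]
g36 [0.4427 0.0962] shift at z=.12: [-175.3  -64.8  -73.2]
g50 [ 0.437  -0.0538] shift at z=.12: [-231.4   74.5  -73.2]
g78 [ 0.4285 -0.1955] shift at z=.12: [-287.5  204.9  -73.2]
p1 [0.6285 0.0957] shift at z=.12: [ -0.6  -1.4 -73. ]
p2 [0.6403 0.013 ] shift at z=.12: [-17.5  80.5 -73. ]
p3 [ 0.6522 -0.0713] shift at z=.12: [-34.8 163.8 -73. ]
p4 [ 0.6635 -0.155 ] shift at z=.12: [-52.5 246.3 -73. ]
```

View pics/w2.png

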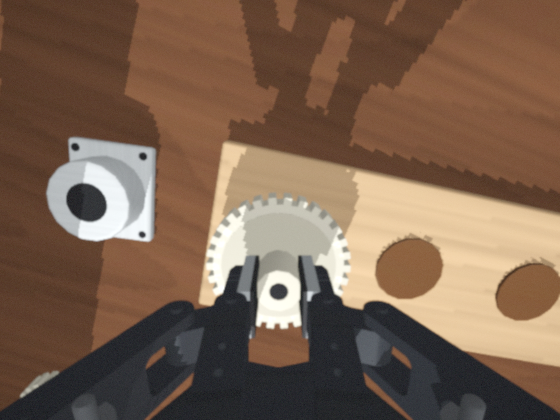

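The 78 gear is held level over the left pad, with the next pads at (408,268) and (530,291). I'll use those two to check the registration.

Run:
```python
from h import *
c=pickle.load(open("w2.pkl","rb"))
a=atz(c,408.5,268,.015);b=atz(c,530,291,.015);print(a,b,a-(b-a)/np.linalg.norm(b-a)*.085)
```

```text
[0.64387307 0.01139649 0.015     ] [ 0.65592964 -0.07331363  0.015     ] [0.63189595 0.09554843 0.015     ]
```

```bash
python3 -m crank '[[[1,-1,6],0,255],[[1,-1,11],0,255],[[1,-1,14],0,255],[[1,-1,14],0,255],[[1,-1,14],0,255]]'; python3 -c "from h import *; plan()"|grep -e tcp -e p1
```

```text
time: 5.6
eef_pos: [0.6297, 0.0963, 0.0332]
tcp_rot: [0.985, 0.172, -0.0, -0.0]
contact_force: [-3.4, 0.0, 5.7]
opening: 0.23
finger_force: 59.3
tcp [0.6297 0.0963 0.0332] F [-3.4  0.   5.7] open 0.23 t 5.6 q [-0.01  0.43  1.79 -0.    0.93  1.22]
p1 [0.6285 0.0957] shift at z=.12: [ -1.4   0.1 -86.8]
```

```bash
python3 -m crank '[[[0,0,0],0,90],[[0,0,0],0,90],[[0,0,0],0,90],[[0,0,0],0,90],[[0,0,-20],0,90],[[0,0,-50],0,90],[[0,0,-87],0,90],[[0,0,-87],0,90],[[0,0,-87],0,90]]'
python3 - <<'E'
from h import *
plan(); c=read_camera("wrist"); cv2.imwrite("pics/w3.png",c["frame"]); pickle.dump(c,open("w3.pkl","wb"))
E
```

```text
time: 6.5
eef_pos: [0.6305, 0.0961, 0.1206]
tcp_rot: [0.985, 0.172, 0.001, 0.0]
contact_force: [-0.1, -0.1, -1.3]
opening: 0.644
finger_force: 0.0
tcp [0.6305 0.0961 0.1206] F [-0.1 -0.1 -1.3] open 0.644 t 6.5 q [-0.01  0.31  1.76 -0.    1.07  1.22]
g64 [0.4329 0.2106] shift at z=.12: [-1.471e+02 -1.747e+02  1.000e-01]
g36 [0.4427 0.0962] shift at z=.12: [-1.767e+02 -6.380e+01  1.000e-01]
g50 [ 0.437  -0.0538] shift at z=.12: [-2.329e+02  7.550e+01  1.000e-01]
g78 [ 0.4285 -0.1955] shift at z=.12: [-2.890e+02  2.059e+02  1.000e-01]
p1 [0.6285 0.0957] shift at z=.12: [-2.  -0.3  0.6]
p2 [0.6403 0.013 ] shift at z=.12: [-19.   81.6   0.7]
p3 [ 0.6522 -0.0713] shift at z=.12: [-36.3 164.9   0.7]
p4 [ 0.6635 -0.155 ] shift at z=.12: [-54.  247.4   0.7]
```

View pics/w3.png

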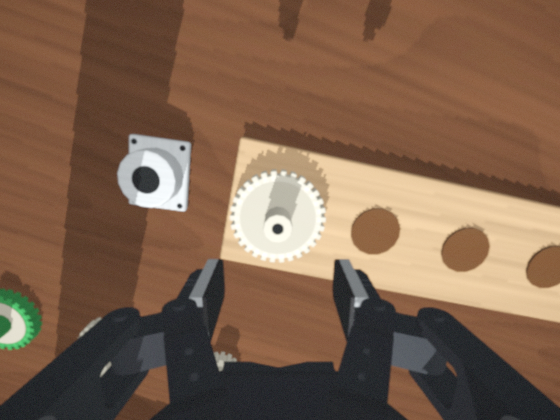

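The 78 sits flat on its pad. Its bore is at (278,229) and its disc centre at (278,216), and the remaining pads are at (375,231) and (465,249). Next is the 64.

```bash
python3 - <<'E'
from h import *
c=pickle.load(open("w3.pkl","rb"))
a=atz(c,375.5,231,.015);b=atz(c,465.5,249,.015);print(a,b,a-(b-a)/np.linalg.norm(b-a)*.085, atz(c,278,229,.051),atz(c,278,216,.027))
E
python3 -m crank '[[[-37,-44,0],0,90],[[-74,-87,0],0,90],[[-110,-130,0],0,90],[[-140,-168,0],0,90],[[-145,-174,0],0,90],[[-145,-174,0],0,90],[[-145,-174,0],0,90],[[-145,-174,0],0,90]]'
python3 - <<'E'
from h import *
plan(); c=read_camera("wrist"); cv2.imwrite("pics/w4.png",c["frame"]); pickle.dump(c,open("w4.pkl","wb"))
E
```

```text
[0.64326693 0.01064088 0.015     ] [ 0.65506749 -0.07279511  0.015     ] [0.63136362 0.09480329 0.015     ] [0.62861998 0.09547974 0.051     ] [0.63095333 0.0963068  0.027     ]
time: 7.35
eef_pos: [0.435, 0.2102, 0.1188]
tcp_rot: [0.985, 0.172, -0.0, 0.0]
contact_force: [0.5, -0.2, -0.2]
opening: 0.646
finger_force: 0.0
tcp [0.435  0.2102 0.1188] F [ 0.5 -0.2 -0.2] open 0.646 t 7.35 q [ 0.24 -0.01  2.13 -0.    1.02  1.47]
g64 [0.4329 0.2106] shift at z=.12: [-1.8 -1.1 -1.2]
g36 [0.4427 0.0962] shift at z=.12: [-31.3 109.9  -1.1]
g50 [ 0.437  -0.0538] shift at z=.12: [-87.4 249.2  -1.1]
g78 [ 0.4285 -0.1955] shift at z=.12: [-143.4  379.6   -1. ]
p1 [0.6285 0.0957] shift at z=.12: [143.4 173.2  -1.2]
p2 [0.6403 0.013 ] shift at z=.12: [126.5 255.1  -1.2]
p3 [ 0.6522 -0.0713] shift at z=.12: [109.3 338.4  -1.2]
p4 [ 0.6635 -0.155 ] shift at z=.12: [ 91.6 421.   -1.2]
```

View pics/w4.png

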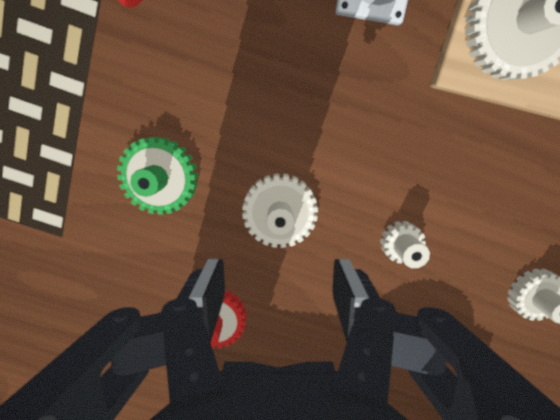

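The ivory 64 is centred under the gripper with its bore at (280,222). The green one is at (157,175) and the red one at (220,320), both clear of the fingers.

```bash
python3 -m crank '[[[0,0,30],0,90],[[0,0,60],0,90],[[0,0,85],0,90],[[0,0,101],0,90],[[0,0,101],0,90],[[0,0,101],0,255],[[0,0,101],0,255],[[0,0,101],0,255],[[0,0,101],0,255],[[0,0,101],0,255]]' 60; python3 -m crank '[[[0,0,0],0,255],[[0,0,-5],0,255],[[0,0,-25],0,255],[[0,0,-55],0,255],[[0,0,-85],0,255],[[0,0,-102],0,255],[[0,0,-102],0,255],[[0,0,-102],0,255]]'
python3 -c "from h import *; plan()"|grep -e tcp -e p2
```

```text
time: 8.4
eef_pos: [0.4359, 0.2109, 0.0199]
tcp_rot: [0.985, 0.172, 0.002, 0.0]
contact_force: [0.9, -2.5, 6.5]
opening: 0.23
finger_force: 59.2
time: 9.2
eef_pos: [0.4337, 0.2107, 0.1197]
tcp_rot: [0.985, 0.172, -0.0, -0.0]
contact_force: [-0.3, 0.1, -1.3]
opening: 0.231
finger_force: 58.8
tcp [0.4337 0.2107 0.1197] F [-0.3  0.1 -1.3] open 0.231 t 9.2 q [ 0.24 -0.02  2.13  0.    1.03  1.47]
p2 [0.6403 0.013 ] shift at z=.12: [127.4 256.   -0.4]
```

```bash
python3 -m crank '[[[20,40,0],0,255],[[40,80,0],0,255],[[60,120,0],0,255],[[80,160,0],0,255],[[100,200,0],0,255],[[118,236,0],0,255],[[128,255,0],0,255],[[129,257,0],0,255],[[129,257,0],0,255],[[129,257,0],0,255]]'; python3 -m crank '[[[0,0,25],0,255],[[0,0,50],0,255],[[0,0,65],0,255],[[0,0,75],0,255],[[0,0,80],0,255],[[0,0,84],0,255],[[0,0,86],0,255],[[0,0,86],0,255],[[0,0,86],0,255]]'
python3 -c "from h import *; plan()"|grep -e tcp -e p2
```

```text
time: 10.2
eef_pos: [0.6412, 0.0137, 0.1187]
tcp_rot: [0.985, 0.172, -0.002, -0.001]
contact_force: [1.0, 0.2, 0.5]
opening: 0.23
finger_force: 58.9
time: 11.1
eef_pos: [0.6434, 0.0125, 0.0351]
tcp_rot: [0.985, 0.172, 0.001, 0.0]
contact_force: [-0.4, 0.6, -0.3]
opening: 0.229
finger_force: 58.9
tcp [0.6434 0.0125 0.0351] F [-0.4  0.6 -0.3] open 0.229 t 11.1 q [-0.14  0.44  1.77  0.    0.93  1.09]
p2 [0.6403 0.013 ] shift at z=.12: [ -2.6  -1.4 -84.9]
```

```bash
python3 -m crank '[[[0,0,1],0,255],[[0,0,2],0,255],[[0,0,2],0,255],[[0,0,2],0,255]]'; python3 -m crank '[[[0,0,0],0,110],[[0,0,0],0,110],[[0,0,0],0,110],[[0,0,0],0,90],[[0,0,-20],0,90],[[0,0,-50],0,90],[[0,0,-87],0,90],[[0,0,-87],0,90],[[0,0,-87],0,90]]'; python3 -c "from h import *; plan()"|grep -e tcp -e g36 -e g50
```

```text
time: 11.5
eef_pos: [0.6434, 0.0125, 0.0349]
tcp_rot: [0.985, 0.172, 0.0, 0.0]
contact_force: [-4.0, -0.1, 8.9]
opening: 0.231
finger_force: 59.7
time: 12.4
eef_pos: [0.6435, 0.0126, 0.1205]
tcp_rot: [0.985, 0.172, 0.001, 0.0]
contact_force: [0.4, -0.4, -0.7]
opening: 0.645
finger_force: 0.0
tcp [0.6435 0.0126 0.1205] F [ 0.4 -0.4 -0.7] open 0.645 t 12.4 q [-0.14  0.32  1.74  0.    1.07  1.09]
g36 [0.4427 0.0962] shift at z=.12: [-160.6 -146.8    0. ]
g50 [ 0.437  -0.0538] shift at z=.12: [-216.8   -7.6    0. ]
```

```bash
python3 -m crank '[[[-45,-1,0],0,90],[[-90,-3,0],0,90],[[-135,-4,0],0,90],[[-180,-5,0],0,90],[[-210,-6,0],0,90],[[-215,-6,0],0,90],[[-215,-6,0],0,90],[[-215,-6,0],0,90],[[-215,-6,0],0,90]]'
python3 - <<'E'
from h import *
plan(); c=read_camera("wrist"); cv2.imwrite("pics/w5.png",c["frame"]); pickle.dump(c,open("w5.pkl","wb"))
E
```

```text
time: 13.3
eef_pos: [0.4395, -0.0545, 0.1193]
tcp_rot: [0.985, 0.172, 0.0, -0.0]
contact_force: [0.3, 0.4, 0.8]
opening: 0.647
finger_force: 0.0
tcp [ 0.4395 -0.0545  0.1193] F [0.3 0.4 0.8] open 0.647 t 13.3 q [-0.35 -0.11  2.22  0.    1.03  0.87]
g64 [0.4329 0.2106] shift at z=.12: [  83.9 -251.6   -0.7]
g36 [0.4427 0.0962] shift at z=.12: [  54.2 -140.7   -0.7]
g50 [ 0.437  -0.0538] shift at z=.12: [-2.1 -1.5 -0.7]
g78 [ 0.4285 -0.1955] shift at z=.12: [-58.3 128.9  -0.7]
p1 [0.6285 0.0957] shift at z=.12: [228.8 -77.1  -0.6]
p2 [0.6403 0.013 ] shift at z=.12: [211.8   4.8  -0.6]
p3 [ 0.6522 -0.0713] shift at z=.12: [194.4  88.1  -0.6]
p4 [ 0.6635 -0.155 ] shift at z=.12: [176.6 170.6  -0.6]
```

View pics/w5.png

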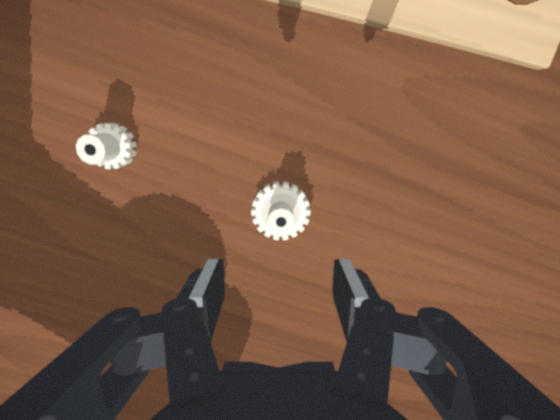

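The 50 is centred with its bore at (281,221), and the 36 is at (90,149). I'll grasp the 50.

```bash
python3 -m crank '[[[0,0,30],0,90],[[0,0,60],0,90],[[0,0,85],0,90],[[0,0,101],0,90],[[0,0,101],0,90],[[0,0,101],0,255],[[0,0,101],0,255],[[0,0,101],0,255],[[0,0,101],0,255],[[0,0,101],0,255]]' 60; python3 -m crank '[[[0,0,0],0,255],[[0,0,-5],0,255],[[0,0,-25],0,255],[[0,0,-55],0,255],[[0,0,-85],0,255],[[0,0,-102],0,255],[[0,0,-102],0,255],[[0,0,-102],0,255]]'
python3 -c "from h import *; plan()"|grep -e tcp -e p3
```

```text
time: 14.35
eef_pos: [0.4399, -0.055, 0.0198]
tcp_rot: [0.985, 0.172, 0.002, 0.001]
contact_force: [0.3, 1.3, 6.4]
opening: 0.231
finger_force: 59.0
time: 15.15
eef_pos: [0.438, -0.0545, 0.1199]
tcp_rot: [0.985, 0.172, -0.0, -0.0]
contact_force: [-1.4, -0.2, -0.1]
opening: 0.225
finger_force: 58.7
tcp [ 0.438  -0.0545  0.1199] F [-1.4 -0.2 -0.1] open 0.225 t 15.15 q [-0.35 -0.12  2.22 -0.    1.03  0.87]
p3 [ 0.6522 -0.0713] shift at z=.12: [195.9  88.4  -0.2]
```

```bash
python3 -m crank '[[[40,18,0],0,255],[[80,36,0],0,255],[[120,54,0],0,255],[[155,70,0],0,255],[[185,83,0],0,255],[[198,89,0],0,255],[[198,89,0],0,255],[[198,89,0],0,255],[[198,89,0],0,255]]'; python3 -m crank '[[[0,0,25],0,255],[[0,0,50],0,255],[[0,0,65],0,255],[[0,0,75],0,255],[[0,0,81],0,255],[[0,0,85],0,255],[[0,0,88],0,255],[[0,0,88],0,255],[[0,0,88],0,255],[[0,0,88],0,255]]'
python3 -c "from h import *; plan()"|grep -e tcp -e p3
```

```text
time: 16.05
eef_pos: [0.6533, -0.0709, 0.1189]
tcp_rot: [0.985, 0.172, -0.001, -0.001]
contact_force: [-0.2, 0.2, -0.1]
opening: 0.227
finger_force: 58.7
time: 17.05
eef_pos: [0.6557, -0.0714, 0.0349]
tcp_rot: [0.985, 0.172, 0.0, 0.0]
contact_force: [-3.8, 0.5, 5.8]
opening: 0.232
finger_force: 59.3
tcp [ 0.6557 -0.0714  0.0349] F [-3.8  0.5  5.8] open 0.232 t 17.05 q [-0.26  0.47  1.73 -0.    0.94  0.96]
p3 [ 0.6522 -0.0713] shift at z=.12: [ -3.1  -1.2 -85.1]
```

```bash
python3 -m crank '[[[0,0,0],0,110],[[0,0,0],0,110],[[0,0,0],0,110],[[0,0,0],0,90],[[0,0,-20],0,90],[[0,0,-50],0,90],[[0,0,-87],0,90],[[0,0,-87],0,90],[[0,0,-87],0,90]]'; python3 -c "from h import *; plan()"|grep -e tcp -e g36
```

```text
time: 17.95
eef_pos: [0.6557, -0.0714, 0.1207]
tcp_rot: [0.985, 0.172, 0.001, 0.001]
contact_force: [-0.4, 1.4, 0.1]
opening: 0.651
finger_force: 0.0
tcp [ 0.6557 -0.0714  0.1207] F [-0.4  1.4  0.1] open 0.651 t 17.95 q [-0.26  0.36  1.7   0.    1.08  0.96]
g36 [0.4427 0.0962] shift at z=.12: [-143.6 -229.9   -0. ]
```

```bash
python3 -m crank '[[[-24,-38,0],0,90],[[-48,-76,0],0,90],[[-72,-114,0],0,90],[[-96,-152,0],0,90],[[-120,-190,0],0,90],[[-138,-220,0],0,90],[[-142,-229,0],0,90],[[-142,-229,0],0,90],[[-142,-229,0],0,90],[[-142,-229,0],0,90]]'
python3 - <<'E'
from h import *
plan(); c=read_camera("wrist"); cv2.imwrite("pics/w6.png",c["frame"]); pickle.dump(c,open("w6.pkl","wb"))
E
```

```text
time: 18.95
eef_pos: [0.4449, 0.0954, 0.1193]
tcp_rot: [0.985, 0.171, 0.0, 0.0]
contact_force: [-0.2, -0.9, 0.7]
opening: 0.649
finger_force: 0.0
tcp [0.4449 0.0954 0.1193] F [-0.2 -0.9  0.7] open 0.649 t 18.95 q [-0.01 -0.08  2.19 -0.    1.03  1.21]
g64 [0.4329 0.2106] shift at z=.12: [  27.7 -112.5   -0.7]
g36 [0.4427 0.0962] shift at z=.12: [-1.8 -1.6 -0.7]
g50 [ 0.437  -0.0538] shift at z=.12: [-57.8 137.7  -0.6]
g78 [ 0.4285 -0.1955] shift at z=.12: [-113.7  268.2   -0.6]
p1 [0.6285 0.0957] shift at z=.12: [172.9  61.7  -0.6]
p2 [0.6403 0.013 ] shift at z=.12: [156.1 143.6  -0.6]
p3 [ 0.6522 -0.0713] shift at z=.12: [138.9 226.9  -0.6]
p4 [ 0.6635 -0.155 ] shift at z=.12: [121.2 309.5  -0.5]
```

View pics/w6.png

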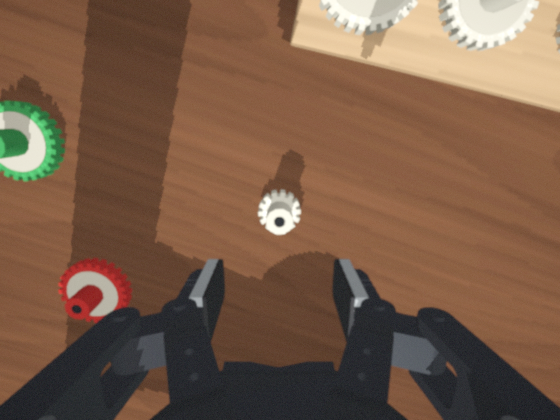

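The 36 is centred with its bore at (280,222). I'll grasp it.

```bash
python3 -m crank '[[[0,0,30],0,90],[[0,0,60],0,90],[[0,0,85],0,90],[[0,0,101],0,90],[[0,0,101],0,90],[[0,0,101],0,255],[[0,0,101],0,255],[[0,0,101],0,255],[[0,0,101],0,255],[[0,0,101],0,255]]' 60; python3 -m crank '[[[0,0,0],0,255],[[0,0,-5],0,255],[[0,0,-25],0,255],[[0,0,-55],0,255],[[0,0,-85],0,255],[[0,0,-102],0,255],[[0,0,-102],0,255],[[0,0,-102],0,255]]'
python3 -c "from h import *; plan()"|grep -e tcp -e p4
```

```text
time: 20.0
eef_pos: [0.4453, 0.096, 0.0198]
tcp_rot: [0.985, 0.172, 0.002, 0.0]
contact_force: [-0.1, -0.2, 6.0]
opening: 0.23
finger_force: 59.1
time: 20.8
eef_pos: [0.4432, 0.0962, 0.1199]
tcp_rot: [0.985, 0.172, -0.0, -0.0]
contact_force: [0.9, 0.1, -0.2]
opening: 0.231
finger_force: 58.7
tcp [0.4432 0.0962 0.1199] F [ 0.9  0.1 -0.2] open 0.231 t 20.8 q [-0.01 -0.09  2.2   0.    1.03  1.21]
p4 [ 0.6635 -0.155 ] shift at z=.12: [ 1.222e+02  3.110e+02 -3.000e-01]
```

```bash
python3 -m crank '[[[17,43,0],0,255],[[34,86,0],0,255],[[51,128,0],0,255],[[68,171,0],0,255],[[85,214,0],0,255],[[102,256,0],0,255],[[117,293,0],0,255],[[124,311,0],0,255],[[124,311,0],0,255],[[124,311,0],0,255]]'; python3 -m crank '[[[0,0,20],0,255],[[0,0,45],0,255],[[0,0,65],0,255],[[0,0,75],0,255],[[0,0,81],0,255],[[0,0,85],0,255],[[0,0,88],0,255],[[0,0,88],0,255],[[0,0,88],0,255],[[0,0,88],0,255]]'
python3 -c "from h import *; plan()"|grep -e tcp -e p4
```

```text
time: 21.8
eef_pos: [0.6643, -0.1539, 0.1176]
tcp_rot: [0.985, 0.172, -0.002, -0.001]
contact_force: [-0.6, 0.2, -0.4]
opening: 0.227
finger_force: 58.8
time: 22.8
eef_pos: [0.6667, -0.1544, 0.0349]
tcp_rot: [0.985, 0.172, 0.001, 0.0]
contact_force: [-2.5, 1.5, 6.8]
opening: 0.232
finger_force: 59.5
tcp [ 0.6667 -0.1544  0.0349] F [-2.5  1.5  6.8] open 0.232 t 22.8 q [-0.38  0.51  1.66  0.    0.96  0.85]
p4 [ 0.6635 -0.155 ] shift at z=.12: [ -3.   -0.5 -85.1]
```

Release, rise, and back away toward the robot so that the top camera has a clear view.

```bash
python3 -m crank '[[[0,0,0],0,110],[[0,0,0],0,110],[[0,0,0],0,110],[[0,0,0],0,110],[[0,0,-20],0,110],[[0,0,-50],0,110],[[0,0,-90],0,110],[[0,0,-130],0,110],[[0,0,-150],0,110],[[0,0,-150],0,110]]'; python3 -m crank '[[[-50,0,0],0,110],[[-100,0,0],0,110],[[-150,0,0],0,110],[[-190,0,0],0,110],[[-190,0,0],0,110],[[-190,0,0],0,110]]'
python3 - <<'E'
from h import *
c=read_camera("top"); cv2.imwrite("pics/top1.png",c["frame"])
cv2.imwrite("pics/crop1.png",cv2.resize(c["frame"][85:185,190:456],None,fx=3,fy=3,interpolation=cv2.INTER_CUBIC))
E
```

```text
time: 23.8
eef_pos: [0.6682, -0.1554, 0.1875]
tcp_rot: [0.985, 0.172, 0.004, 0.002]
contact_force: [0.8, -0.3, 0.9]
opening: 0.57
finger_force: 0.0
time: 24.4
eef_pos: [0.486, -0.2187, 0.1807]
tcp_rot: [0.985, 0.171, -0.001, -0.001]
contact_force: [-0.6, -0.2, 0.2]
opening: 0.567
finger_force: 0.0
```

View pics/crop1.png

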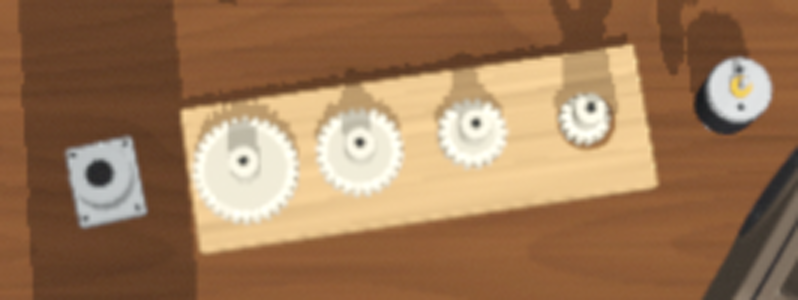

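The discs are centred at (245,169), (359,152), (472,133) and (585,118), against pads at (250,171), (361,154), (474,137) and (586,121). That is within about 4 mm everywhere, in the right order, with the motor and housing unmoved. Handing in.

```bash
python3 -c "from plant import ctrl; print(ctrl.sign_off())"
```

```text
the job is handed in; nothing more can be done
None
```

All four gears are on their pads, hub up, 36, 50, 64, 78 from the motor to the housing, each within about 4 mm of centre by the top camera; the motor and housing look unmoved, and the job was handed in at about 24 s with no verdict returned.

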